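Open the kiln vent fully and start the firing

ROBOT

A 7-joint arm with a two-finger parallel gripper is mounted at the origin on the work surface. World frame = base frame: x ahead of the robot, y to its left, z up, the work surface at z = 0. Lengths are in m, angles in rad, forces in N, time in s.
With the tool pointing down it reaches from about 0.4 to 0.9 m from the base axis. Payload 5.5 kg.
Tool frame: the origin (TCP) lies midway between the tips of the shut fingers; the grasp point (between the pads) lies 19 mm behind it (manip.grip_depth is the distance from the TCP to the grasp point, in m); z points along the fingers, x is the direction in which the jaws open and shut, and the axes are right-handed (so a half turn about z gives the same grasp; the last joint's range is limited). The gripper opens to 92 mm and grips with 3 to 60 N. Pads are 19 mm wide; open, the fingers measure 130 mm over their backs; the gripper's body (75 mm by 190 mm) begins 47 mm behind the grasp point.
Start: joints at [1.445, 0.501, -0.427, 1.55, 0.221, 1.138, -0.21], TCP at [0.246, -0.601, 0.227] pointing down, gripper open.
Joint ranges: [-2.88, 2.88], [-0.31, 2.03], [-1.54, 1.56], [0.2, 2.42], [-1.41, 4.55], [0.19, 2.02], [-2.57, 2.57]. Speed limits (rad/s): [2.57, 2.57, 3.14, 3.14, 3.14, 3.14, 3.14].

INTERFACE

Orientations are given as a unit quaternion [x, y, z, w].
In Python, from bench import manip, effector, viewer gives the robot as it stands. Calls block until the motion is done:
- manip.move_pose(position, orientation): joint-space move of the TCP to a pose.
- manip.servo_line(position, ori=None, vel=0.15): straight line of the TCP; ori=None keeps the orientation; vel is the mean speed in m/s.
- manip.movej(angles): joint-space move.
- effector.open_jaws() and effector.close(f_grip=None): open the fingers fully, or close them until they stop; f_grip is the grip in N (None keeps the last).
- manip.sleep(seconds).
- manip.solve_ik(position, orientation): joint angles nearest the present ones, or None.
- viewer.get_image(name): name is "side" or "top" or "wrist"; returns the picture (384x512x3 uint8, red, green, blue); there is no depth.
- viewer.get_calibration(name): a dict with "vfov" (degrees; the focal length in pixels is half the picture's height over the tangent of half this angle, whatever the lens; pixels are square), "cx", "cy" (the principal point, pixels), "dist_coeffs" ([k1, k2, p1, p2, k3] as OpenCV has them; the pictures are not rectified), "eye" and "attitude" of the camera in the world. Camera axes: x right, y down, z forward; pixel columns grow to the right and rows downward; lengths in m; the calibration is good to about 2 mm. A picture is of the moment at which its call begins: read the wrist's pose just before it. get_calibration takes no time and is no camera call; for the wrist camera it gives the pose at the moment of the call.
A pose or a line that the arm cannot do raises manip.PlanningError and nothing moves.
- manip.hand_in(): hands the job in, once; it reports no verdict.
Readings, each from a call of its own:
- manip.current_clock(): time.
- manip.current_q(): joint angles.
- manip.current_joint_velocities(): joint speeds.
- manip.current_tau(): joint torques, N m.
- manip.current_tool_pos(): TCP position.
- manip.current_tcp_rot(): TCP orientation.
- manip.current_force(): force on the tool from outside, world axes, zero at the start.
- manip.current_wrist_torque(): the same for the moment, N m.
- manip.current_finger_gap(): finger opening in m.
Only numpy, scipy, OpenCV 4.12 (cv2) and the standard library are available. Lean on these libraries where they do the work, as an engineer would, in place of code of your own. Each camera call takes 0.05 s, during which the arm holds its last target.

TASK

Start the bisque firing in the bench kiln. With the fingertips, push the red-knobbed vent lever on the lid round past its half-open notch until it is fully open against its far stop, then press the green start button on the control box and let go. Only push and press: do not grip the lever or ram it against its stop, and do not lift the lid, press the red stop button or shift the plug, vase, jar and brush.

Things in the scene. Friction and masses are not known exactly. Their poses are not given: they have to be found in the camera images.
- kiln: Fixed bench kiln: steel case 300 x 300 mm with a flat firebrick lid, its top 229 mm above the table. Origin on the table under the middle of the case; -x is the front (lid handle, standing out 38 mm), +x the back (lid hinge), y its left, z up. The grey control box, 140 mm wide (y), 190 mm long (x), stands 20 mm off its right (-y) side; its panel slopes 20 degrees, facing up and to the front.
- vent_lever (a joint): Swing of the vent lever about its upright pivot on the lid, rad, growing counter-clockwise seen from above: 0 shut (knob on the kiln's left), 0.5 the half-open notch (a spring ball drops into a pocket), 1.0 fully open at the far stop, with a second pocket. It turns with 2 to 4 N at the knob, leaves the half-open notch at about 12 N and then gives way, and stays where left. Starts at 0 to 0.15.
- vent_pivot (a point): The lever's pivot, 21 mm above the lid top, on the turning lever: its z axis is the hinge axis (up), its -x axis runs along the lever towards the knob.
- vent_knob: Red upright round knob, 20 mm across, 34 mm tall, 115 mm from the pivot at the lever's front end; the body includes the flat arm (18 mm wide) from under the knob to near the pivot. Origin mid underside of the knob, 13 mm above the lid top, level with the arm's top; -x points away from the pivot, -y the way it opens. Stop lugs and notched plate, 70 to 90 mm from the pivot, rise 14 mm above the lid.
- start (a joint): Press of the green start button, m: 0 out, 0.006 fully down; it springs back. It counts as pressed beyond 0.004. Fully down takes about 5 N.
- start_top (a point): Middle of the green button's top face, 28 mm across, standing 10 mm above its 44 mm wide metal collar, about 145 mm above the table and 123 mm from the kiln's case; its z axis points out of the sloping panel (press along -z), its x axis up the slope.
- stop (a joint): Press of the red stop button beside it, m: 0 out, 0.006 fully down. Not to be pressed.
- stop_top (a point): Middle of the red button's top face, same size, 64 mm from the green one.
- lid (a joint): Opening of the kiln lid about its rear hinge, rad: 0 shut. The lid weighs 3 kg and is to stay shut.
- plug: Cream ceramic peephole plug, loose, standing on the rear left part of the lid, 40 mm across and 45 mm tall. Origin under its foot.
- vase: Bisque bottle vase, loose, on the table left of the kiln, 112 mm across and 135 mm tall. Origin under its foot.
- glaze_jar: Blue glaze jar, loose, on the table in front of the control box, 56 mm across and 70 mm tall. Origin under its foot.
- brush: Brush, loose, lying on the table right of the control box, 170 mm long. Origin under its middle.

How it is judged:
By the outcome, as a careful person would: the job done as asked, in the order asked, and still so for the second after the job is handed in, with the robot touching nothing.
It also fails if it takes over 48 s, if anything falls off the work surface, if the arm or the gripper's body presses on something with over 40 N, if the wrist force passes 120 N, or if a joint passes its speed limit or range.

## Working session

There is one attempt and no reset: what is moved stays moved. The work goes in short steps, each a Python script; the robot and the scene stay as the last script left them, time stands still between calls to the robot, and variables do not carry over. Pictures are saved under pics/ and viewed, and the job is handed in when it is done.

```bash
ls; mkdir -p pics; python3 - <<'E'
from bench import manip, effector, viewer
import cv2
for n in ["side","top","wrist"]:
    c=viewer.get_calibration(n); print(n,c)
    cv2.imwrite(f"pics/{n}0.png",viewer.get_image(n)[:,:,::-1])
print(manip.current_clock(),manip.current_tool_pos(),manip.current_tcp_rot(),manip.current_finger_gap())
E
```

```text
pics
side {'vfov': 46.98652031807187, 'cx': 256.351417689584, 'cy': 196.87387643024917, 'dist_coeffs': array([-0.13935244,  0.        ,  0.        ,  0.        ,  0.        ]), 'eye': array([0.10026462, 0.75615103, 0.95829955]), 'attitude': array([-0.27146193,  0.87398774, -0.38550006,  0.11765862])}
top {'vfov': 57.02686196055264, 'cx': 258.0042925845345, 'cy': 191.3491331349691, 'dist_coeffs': array([-0.04440808,  0.        ,  0.        ,  0.        ,  0.        ]), 'eye': array([0.38314073, 0.08482629, 1.07923763]), 'attitude': array([ 0.70851228, -0.70053582,  0.05898563, -0.06148665])}
wrist {'vfov': 67.75731722120132, 'cx': 255.3475263255172, 'cy': 196.52310498703764, 'dist_coeffs': array([-0.04853568,  0.        ,  0.        ,  0.        ,  0.        ]), 'eye': array([ 0.31229486, -0.57419021,  0.38411437]), 'attitude': array([ 0.82314644, -0.55205477, -0.0747892 ,  0.10987282])}
0.15 [ 0.24618688 -0.6010001   0.22589893] [ 8.30399287e-01 -5.57168242e-01 -5.98942046e-04 -4.65012963e-04] 0.09186799597915243
```

View pics/side0.png

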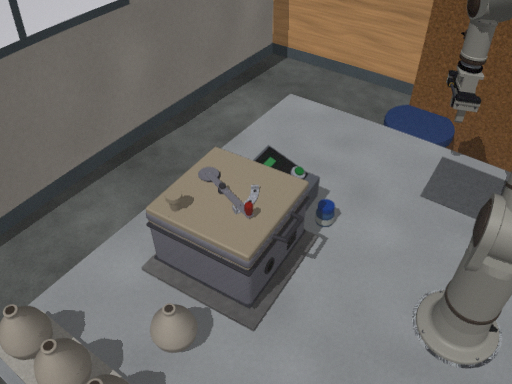

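View pics/top0.png

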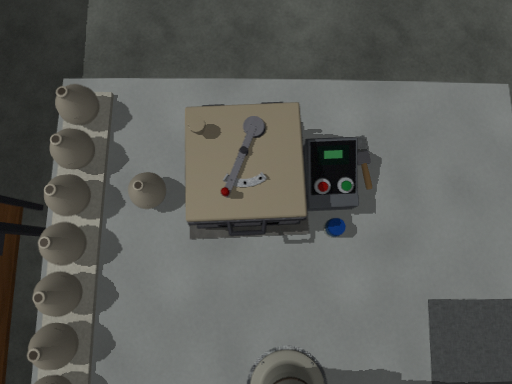

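View pics/wrist0.png

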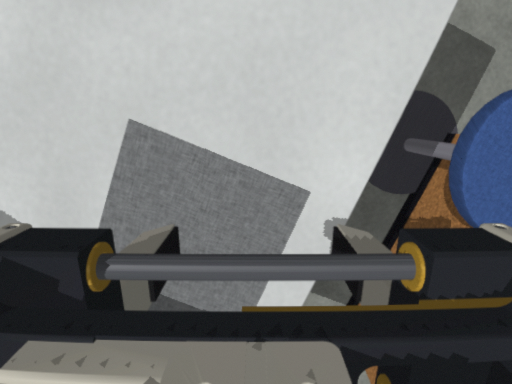

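The side view shows the kiln with the knob at (249,208), the plug at (174,201) and the green button at (299,172). In the top view the knob is at (225,191), red stop at (322,186), green start at (346,185), jar at (336,227) and plug at (197,127). Next I measure them.

```bash
cat > h.py <<'E'
from bench import manip, effector, viewer
import cv2, numpy as np
from scipy.spatial.transform import Rotation as R
def K(c):
    f=192/np.tan(np.radians(c['vfov']/2)); return np.array([[f,0,c['cx']],[0,f,c['cy']],[0,0,1.]])
def ray(c,uv):
    p=cv2.undistortPoints(np.array([[uv]],float),K(c),c['dist_coeffs'])[0,0]
    d=R.from_quat(c['attitude']).apply([p[0],p[1],1]); return c['eye'],d/np.linalg.norm(d)
def onz(c,uv,z):
    e,d=ray(c,uv); return e+d*(z-e[2])/d[2]
def tri(c1,u1,c2,u2):
    e1,d1=ray(c1,u1); e2,d2=ray(c2,u2)
    s=np.linalg.lstsq(np.c_[d1,-d2],e2-e1,rcond=None)[0]
    a,b=e1+d1*s[0],e2+d2*s[1]; return (a+b)/2,np.linalg.norm(a-b)
def proj(c,P):
    r=R.from_quat(c['attitude']).inv()
    rv=r.as_rotvec(); t=-r.apply(c['eye'])
    return cv2.projectPoints(np.array([P],float),rv,t,K(c),c['dist_coeffs'])[0][0,0]
def mask(im,col):
    h=cv2.cvtColor(im,cv2.COLOR_RGB2HSV)
    if col=='red': return cv2.inRange(h,(0,140,60),(7,255,255))|cv2.inRange(h,(172,140,60),(180,255,255))
    if col=='green': return cv2.inRange(h,(45,100,40),(85,255,255))
    if col=='blue': return cv2.inRange(h,(105,130,40),(130,255,255))
def blobs(im,col,mn=8):
    n,l,s,c=cv2.connectedComponentsWithStats(mask(im,col))
    return [(c[i].round(2).tolist(),s[i].tolist()) for i in range(1,n) if s[i,4]>=mn]
E
python3 - <<'E'
from h import *
for n in ["side","top"]:
    im=cv2.imread(f"pics/{n}0.png")[:,:,::-1].copy(); 
    for col in ['red','green','blue']: print(n,col,blobs(im,col))
t=cv2.imread("pics/top0.png"); cv2.imwrite("pics/topz.png",cv2.resize(t[95:245,175:380],None,fx=3.8,fy=3.8,interpolation=cv2.INTER_CUBIC))
t=cv2.imread("pics/side0.png"); cv2.imwrite("pics/sidez.png",cv2.resize(t[140:270,140:345],None,fx=3.8,fy=3.8,interpolation=cv2.INTER_CUBIC))
E
```

```text
side red [([248.27, 207.77], [245, 201, 8, 14, 83])]
side green [([269.64, 161.51], [263, 157, 13, 10, 78]), ([298.88, 170.57], [295, 167, 9, 8, 56])]
side blue [([420.15, 123.21], [384, 105, 70, 39, 1585]), ([325.94, 206.38], [318, 200, 16, 15, 186])]
top red [([322.9, 186.31], [318, 182, 10, 10, 70]), ([224.32, 191.08], [221, 187, 7, 9, 50])]
top green [([332.87, 153.93], [324, 150, 19, 9, 166]), ([346.19, 185.37], [342, 181, 10, 10, 79])]
top blue [([335.28, 226.69], [326, 218, 20, 18, 273])]
```

View pics/topz.png

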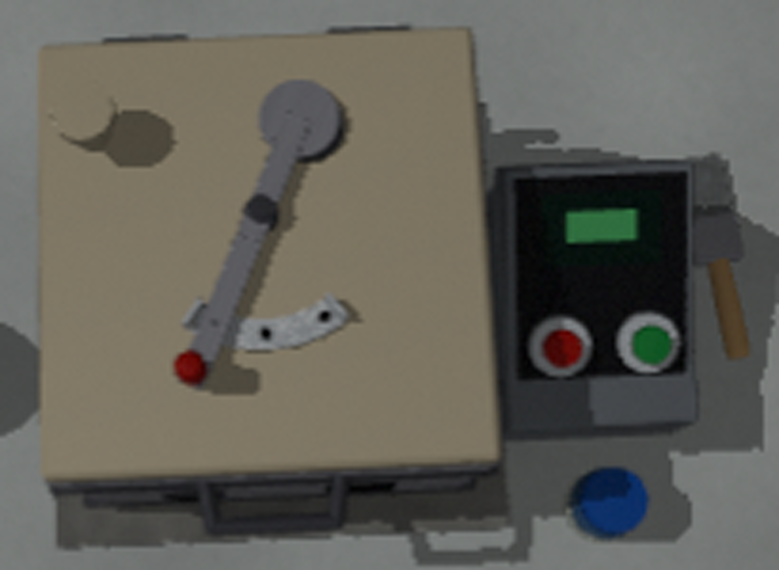

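View pics/sidez.png

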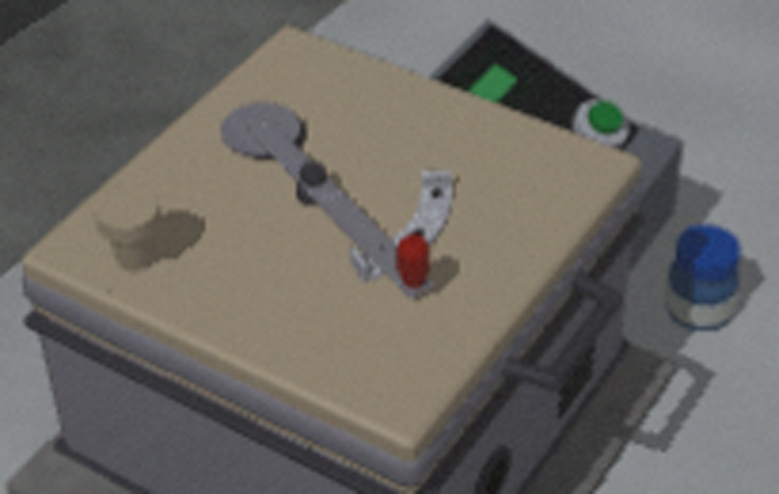

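The zoomed top view shows the dark pivot cap at about (243.7,150), with the notch pockets at (245,183) and (260.5,178). In the zoomed side view the pivot cap is at (222.4,185.5) and the knob stands upright at (248.5,208). The lever is near the shut lug.

```bash
python3 - <<'E'
from h import *
T=viewer.get_calibration("top");S=viewer.get_calibration("side")
print("green",tri(T,(346.4,185.3),S,(298.9,170.6)), onz(T,(346.4,185.3),.145))
print("stop z.145",onz(T,(322.9,186.3),.145))
print("knob mid",tri(T,(224.3,191.1),S,(248.3,207.8)))
print("pivot",tri(T,(243.7,150.0),S,(222.4,185.3)))
print("jar top",onz(T,(335.3,226.7),.07))
z=lambda u,v:(175+(u+.5)/3.8-.5,95+(v+.5)/3.8-.5)
for n,p in dict(BL=(41,46),BR=(471,30),FR=(498,462),FL=(44,478)).items(): print(n,onz(T,z(*p),.229).round(4))
for p in [(265,333),(324,316),(196,313),(340,311)]: print('plate',onz(T,z(*p),.243).round(4))
print('plugtop',onz(T,z(84,100),.27))
im=cv2.imread("pics/top0.png")[:,:,::-1].copy()
E
```

```text
green (array([ 0.5650314 , -0.15034057,  0.13882488]), np.float64(0.001295752224068851)) [ 0.56323987 -0.14904186  0.145     ]
stop z.145 [ 0.55977554 -0.08543599  0.145     ]
knob mid (array([0.52325404, 0.16753764, 0.26156905]), np.float64(0.0009308400742847318))
pivot (array([0.62963887, 0.1251461 , 0.24605023]), np.float64(0.001839281830477918))
jar top [ 0.45703282 -0.13237057  0.07      ]
BL [0.7473 0.277  0.229 ]
BR [ 0.7615 -0.0125  0.229 ]
FR [ 0.47   -0.0271  0.229 ]
FL [0.4565 0.2611 0.229 ]
plate [0.549  0.1218 0.243 ]
plate [0.5605 0.0844 0.243 ]
plate [0.5615 0.166  0.243 ]
plate [0.5638 0.0743 0.243 ]
plugtop [0.69338422 0.23844883 0.27      ]
```

Checks agree. The knob is 114.5 mm from the pivot, the corner box is about 290 mm with yaw 0.052, and the pockets lie where 0.5 and 1.0 should be. The lever is at about 0.07. Next I shut the fingers, lift, and hover behind the knob.

```bash
cat >> h.py <<'E'
PIV=np.array([.6296,.1251]); YAW=.052; A0=np.pi+YAW-.5   # direction angle at theta=0
def ori(phi): # tool x along angle phi, pointing down
    x=np.array([np.cos(phi),np.sin(phi),0]); z=np.array([0,0,-1.]); y=np.cross(z,x)
    return R.from_matrix(np.c_[x,y,z]).as_quat()
FLIP=0.
def pose(theta,off,z,r=.115):
    a=A0+theta; rad=np.array([np.cos(a),np.sin(a)]); tan=np.array([-np.sin(a),np.cos(a)]) # tan: ccw
    p=PIV+r*rad-off*tan
    return np.array([p[0],p[1],z]), a
E
python3 - <<'E'
from h import *
print(manip.current_clock())
for f in (0,np.pi):
  for th,off,z in ((.07,.04,.40),(.07,.04,.249),(.07,.02,.249),(.5,.02,.249),(1.,.02,.249),(1.,.05,.4)):
    p,a=pose(th,off,z); q=manip.solve_ik(p,ori(a+f)); print(f,th,p.round(3),None if q is None else np.round(q,2))
print(manip.current_clock())
E
```

```text
0.15
0 0.07 [0.537 0.205 0.4  ] [ 0.49  0.49 -1.3   1.49  0.47  1.52  1.97]
0 0.07 [0.537 0.205 0.249] [ 0.48  0.66 -1.3   1.7   0.66  1.3   1.81]
0 0.07 [0.53  0.186 0.249] [ 0.53  0.63 -1.3   1.74  0.63  1.28  1.85]
0 0.5 [0.514 0.139 0.249] [ 0.65  0.55 -1.29  1.81  0.56  1.23  2.39]
0 1.0 [0.521 0.082 0.249] [-0.87  0.29  0.8   1.87 -0.23  1.08 -2.57]
0 1.0 [0.505 0.107 0.4  ] [-1.38  0.28  1.38  1.68 -0.28  1.42 -2.56]
3.141592653589793 0.07 [0.537 0.205 0.4  ] [ 0.49  0.49 -1.3   1.49  0.47  1.52 -1.18]
3.141592653589793 0.07 [0.537 0.205 0.249] [ 0.38  0.53 -1.08  1.71  0.49  1.21 -1.2 ]
3.141592653589793 0.07 [0.53  0.186 0.249] [ 0.43  0.5  -1.08  1.74  0.47  1.19 -1.16]
3.141592653589793 0.5 [0.514 0.139 0.249] [ 0.65  0.55 -1.29  1.81  0.56  1.23 -0.75]
3.141592653589793 1.0 [0.521 0.082 0.249] [ 0.71  0.46 -1.17  1.82  0.46  1.18 -0.06]
3.141592653589793 1.0 [0.505 0.107 0.4  ] [ 0.66  0.23 -1.09  1.62  0.2   1.42  0.11]
0.15
```

```bash
python3 - <<'E'
from h import *
effector.close(5)
p=manip.current_tool_pos(); manip.servo_line([p[0],p[1],.42],vel=.3)
P,a=pose(.07,.045,.42); manip.move_pose(P,ori(a+np.pi))
c=viewer.get_calibration("wrist"); im=viewer.get_image("wrist"); cv2.imwrite("pics/w1.png",im[:,:,::-1])
print(manip.current_clock(),manip.current_tool_pos(),P,manip.current_finger_gap(),manip.current_force())
print(c['eye'],blobs(im,'red'))
for z in (.245,.26,.276): print(proj(c,[.523,.168,z]))
E
```

```text
5.45 [0.53985452 0.20840967 0.41986604] [0.53932628 0.20936538 0.42      ] 0.0006138845530918346 [-0.07053527 -0.41755278 -0.34277311]
[0.56678116 0.2742114  0.57810964] [([255.56, 219.2], [248, 211, 17, 20, 207])]
[254.33233378 215.163008  ]
[254.2877313 219.3163181]
[254.23577368 224.15649337]
```

View pics/w1.png

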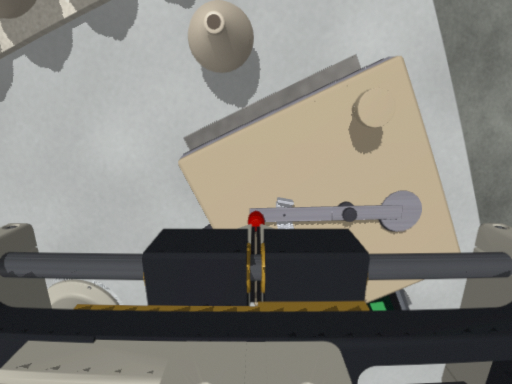

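The wrist view shows the knob at (255.6,219), within 1.5 px of the prediction. The way down beside the knob is clear. Next I descend and find contact gently.

```bash
python3 - <<'E'
from h import *
P,a=pose(.07,.042,.30); manip.servo_line(P,ori(a+np.pi),vel=.15)
P,a=pose(.07,.042,.250); manip.servo_line(P,ori(a+np.pi),vel=.1)
print(manip.current_clock(),manip.current_tool_pos(),P,manip.current_force())
a0=A0+.07; tan=np.array([-np.sin(a0),np.cos(a0),0])
F0=manip.current_force()
for off in np.arange(.030,.010,-.003):
    P,a=pose(.07,off,.250); manip.servo_line(P,ori(a+np.pi),vel=.05)
    F=manip.current_force()-F0; print(round(off,3),round(manip.current_clock(),2),F.round(2),round(float(F@tan),2))
    if F@tan<-1.5: break
viewer_im=viewer.get_image("wrist"); cv2.imwrite("pics/w2.png",viewer_im[:,:,::-1])
E
```

```text
7.05 [0.53829757 0.20684921 0.2501628 ] [0.53821909 0.20657717 0.25      ] [-0.34784333 -0.15114704  0.61556832]
0.03 7.44 [ 0.63  0.97 -0.01] -1.13
0.027 7.69 [ 0.34  0.71 -0.17] -0.78
0.024 7.94 [-0.74  0.21 -0.57] 0.07
0.021 8.19 [ 1.22 -0.09 -0.39] -0.36
0.018 8.44 [ 1.67  0.8  -1.03] -1.36
0.015 8.69 [ 0.09  0.29 -1.04] -0.31
0.012 8.94 [ 1.06  1.27 -0.78] -1.57
```

View pics/w2.png

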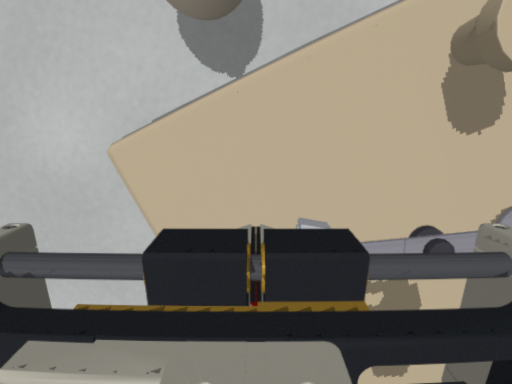

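The knob, at (255,302), lies centred behind the fingers, with contact just beginning. Next I push along the arc in small steps and log the force.

```bash
python3 - <<'E'
from h import *
lim=False
for th in np.arange(.10,.881,.03):
    P,a=pose(th,.012,.250); manip.servo_line(P,ori(a+np.pi),vel=.05)
    F=manip.current_force(); tan=np.array([-np.sin(a),np.cos(a),0]); rad=np.array([np.cos(a),np.sin(a),0])
    print(round(th,2),round(manip.current_clock(),2),'tan %.2f rad %.2f z %.2f'%(F@tan,F@rad,F[2]),'lag mm %.1f'%(1e3*(P-manip.current_tool_pos())@tan))
    if abs(F@tan)>22: print("STOP");break
for n in("top","wrist"): cv2.imwrite(f"pics/{n}3.png",viewer.get_image(n)[:,:,::-1])
E
python3 - <<'E'
import cv2
t=cv2.imread("pics/top3.png"); cv2.imwrite("pics/top3z.png",cv2.resize(t[95:245,175:380],None,fx=3.8,fy=3.8,interpolation=cv2.INTER_CUBIC))
E
```

```text
0.1 9.24 tan 0.38 rad -0.31 z 0.42 lag mm -0.6
0.13 9.49 tan 0.18 rad -0.41 z 0.16 lag mm -0.5
0.16 9.74 tan -0.39 rad 0.26 z -0.37 lag mm -0.4
0.19 9.99 tan -0.10 rad -0.65 z -0.24 lag mm -0.6
0.22 10.24 tan -0.05 rad -0.57 z 0.22 lag mm -0.5
0.25 10.49 tan 0.42 rad -1.00 z 0.59 lag mm -0.4
0.28 10.74 tan 0.22 rad -0.79 z 0.40 lag mm -0.5
0.31 10.99 tan -0.43 rad -0.11 z -0.59 lag mm -0.5
0.34 11.24 tan 0.54 rad -0.57 z 1.07 lag mm -0.3
0.37 11.49 tan 0.79 rad 0.37 z -0.55 lag mm -0.6
0.4 11.74 tan 0.40 rad -0.07 z -0.79 lag mm -0.5
0.43 11.99 tan -2.26 rad 0.96 z 1.15 lag mm 0.7
0.46 12.24 tan -4.85 rad -0.15 z -0.20 lag mm 1.3
0.49 12.49 tan 0.71 rad -0.01 z -0.56 lag mm -0.9
0.52 12.74 tan -0.28 rad 0.21 z -0.37 lag mm -1.0
0.55 12.99 tan -0.28 rad 0.32 z -0.02 lag mm -0.7
0.58 13.24 tan -0.44 rad -0.49 z -0.59 lag mm -0.5
0.61 13.49 tan -0.01 rad 1.02 z -0.50 lag mm -0.3
0.64 13.74 tan 0.09 rad 1.20 z -1.07 lag mm -0.2
0.67 13.99 tan -0.34 rad -0.62 z 0.71 lag mm -0.6
0.7 14.24 tan -0.11 rad -0.23 z 0.14 lag mm -0.5
0.73 14.49 tan 0.35 rad 0.13 z -0.32 lag mm -0.7
0.76 14.74 tan 0.14 rad -0.49 z -0.06 lag mm -0.5
0.79 14.99 tan 0.33 rad 0.24 z -0.10 lag mm -0.4
0.82 15.24 tan 0.23 rad 0.88 z -0.19 lag mm -0.6
0.85 15.49 tan 0.70 rad 0.47 z 0.11 lag mm -0.5
0.88 15.74 tan -0.17 rad 0.50 z 0.23 lag mm -0.5
```

View pics/top3z.png

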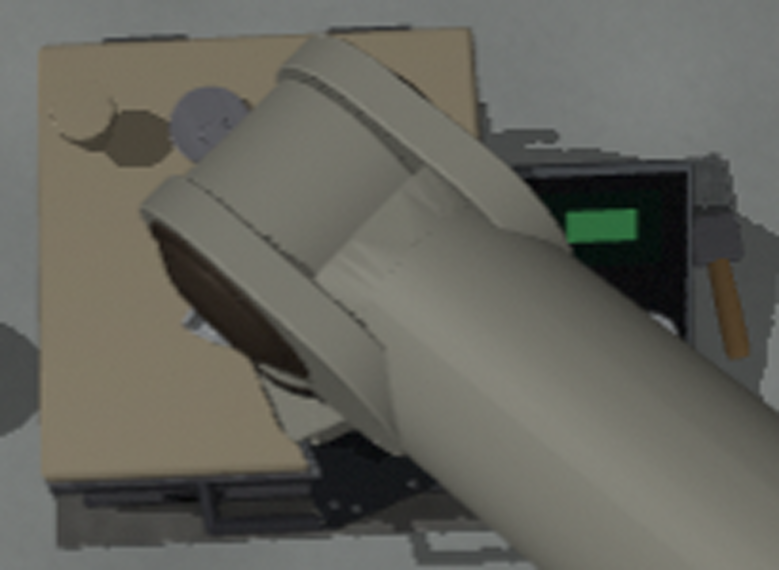

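View pics/wrist3.png

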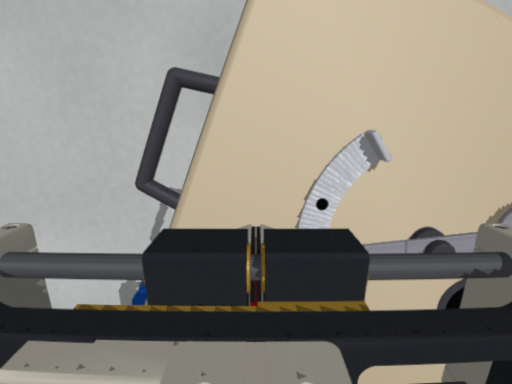

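The wrist view shows the half-open pocket passed at (322,204), and the knob is still against the fingers at (255,300). A force peak at command 0.46 marked the notch, so the lever leads the command by about 0.04. The last stretch goes slowly.

```bash
python3 - <<'E'
from h import *
for th in np.arange(.89,1.031,.01):
    P,a=pose(th,.012,.250); manip.servo_line(P,ori(a+np.pi),vel=.02); manip.sleep(.05)
    F=np.mean([manip.current_force() for _ in range(3)],0); tan=np.array([-np.sin(a),np.cos(a),0]); rad=np.array([np.cos(a),np.sin(a),0])
    print(round(th,3),round(manip.current_clock(),2),'tan %.2f rad %.2f z %.2f'%(F@tan,F@rad,F[2]),'lag mm %.1f'%(1e3*(P-manip.current_tool_pos())@tan))
    if F@tan<-5: print("STOP");break
cv2.imwrite(f"pics/w4.png",viewer.get_image("wrist")[:,:,::-1])
E
```

```text
0.89 16.14 tan 0.78 rad 0.33 z -0.36 lag mm -0.1
0.9 16.44 tan 0.77 rad -0.74 z 1.00 lag mm -0.0
0.91 16.74 tan 0.11 rad -0.36 z 0.43 lag mm -0.0
0.92 17.04 tan -0.60 rad -0.02 z -1.02 lag mm -0.1
0.93 17.34 tan -0.57 rad 0.11 z 0.81 lag mm 0.3
0.94 17.64 tan -4.55 rad -0.03 z 0.39 lag mm 1.2
0.95 17.94 tan -7.88 rad -0.60 z -0.54 lag mm 2.2
STOP
```

View pics/w4.png

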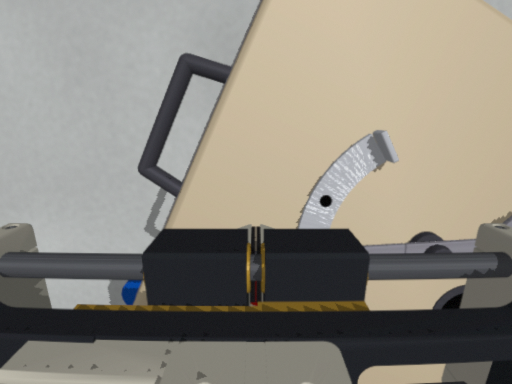

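Resistance began at command 0.93, exactly 0.50 rad after the resistance at the half-open notch (0.43), so this is the stop, touched at about 8 N. Next I back off, lift away, hover over the button and check both places.

```bash
cat >> h.py <<'E'
t20=np.radians(20)
N=np.array([-np.sin(t20)*np.cos(YAW),-np.sin(t20)*np.sin(YAW),np.cos(t20)])
UP=np.array([np.cos(t20)*np.cos(YAW),np.cos(t20)*np.sin(YAW),np.sin(t20)])
def bori(s):
    x=s*UP; z=-N; return R.from_matrix(np.c_[x,np.cross(z,x),z]).as_quat()
G=np.array([.564,-.1495,.142])
E
python3 - <<'E'
from h import *
P,a=pose(.95,.045,.250); manip.servo_line(P,vel=.08)
P[2]=.42; manip.servo_line(P,vel=.25)
for s in (1,-1):
  for d in (.2,.1,0,-.006):
    q=manip.solve_ik(G+N*d,bori(s)); print(s,d,None if q is None else np.round(q,2))
print(manip.current_clock(),manip.current_q().round(2),manip.current_force())
E
```

```text
1 0.2 [ 1.98 -0.29 -1.38  1.99 -0.6   0.98  0.9 ]
1 0.1 [ 1.42  0.3  -1.26  2.06  0.31  0.67  0.06]
1 0 [ 1.02  0.43 -0.88  2.08  0.5   0.48 -0.12]
1 -0.006 [ 1.01  0.44 -0.86  2.08  0.52  0.47 -0.13]
-1 0.2 [ 1.57 -0.08 -1.15  2.   -0.3   0.88 -2.53]
-1 0.1 [-0.33  0.11  0.68  2.11 -0.33  0.65 -2.51]
-1 0 [ 1.34  0.83 -1.43  2.07  1.15  0.85  2.54]
-1 -0.006 [ 1.33  0.85 -1.43  2.07  1.17  0.85  2.52]
19.3833 [ 0.85  0.44 -1.5   1.58  0.44  1.54 -0.16] [ 0.32271324 -0.11986592 -0.04890634]
```

```bash
python3 - <<'E'
from h import *
for d in (.28,.2,.16,.13):
    q=manip.solve_ik(G+N*d,bori(1)); print(d,None if q is None else np.round(q,2))
d=.2
manip.move_pose(G+N*d,bori(1))
c=viewer.get_calibration("wrist"); im=viewer.get_image("wrist"); cv2.imwrite("pics/w5.png",im[:,:,::-1])
t=viewer.get_image("top"); cv2.imwrite("pics/top5.png",t[:,:,::-1])
cv2.imwrite("pics/side5.png",viewer.get_image("side")[:,:,::-1])
print(manip.current_clock(),manip.current_tool_pos(),G+N*d,'green',blobs(im,'green'),'red',blobs(im,'red'),'pred',proj(c,G),c['eye'])
print('top',blobs(t,'red'),blobs(t,'green'))
S=viewer.get_calibration("side")
for p,_ in blobs(im,'green'): print(tri(c,p,S,(298.9,170.6)))
E
python3 - <<'E'
import cv2
t=cv2.imread("pics/top5.png"); cv2.imwrite("pics/top5z.png",cv2.resize(t[95:245,175:380],None,fx=3.8,fy=3.8,interpolation=cv2.INTER_CUBIC))
E
```

```text
0.28 [ 1.16 -0.18 -0.67  1.92 -0.33  1.07  0.64]
0.2 [ 1.98 -0.29 -1.38  1.99 -0.6   0.98  0.9 ]
0.16 [ 1.71  0.14 -1.45  2.03  0.03  0.77  0.32]
0.13 [ 1.58  0.27 -1.41  2.04  0.26  0.73  0.11]
20.7833 [ 0.496567   -0.15130015  0.3303316 ] [ 0.49568843 -0.15305541  0.32993852] green [([319.02, 151.2], [299, 118, 42, 65, 2375]), ([255.52, 177.19], [246, 167, 20, 21, 343])] red [([255.25, 126.2], [245, 116, 22, 22, 368])] pred [254.57453881 177.43438692] [ 0.43881995 -0.08409326  0.47887605]
top [([322.74, 186.23], [318, 182, 10, 10, 73]), ([267.83, 187.48], [264, 184, 8, 9, 52])] [([332.95, 153.98], [324, 150, 19, 9, 170]), ([346.21, 185.31], [342, 181, 10, 10, 78])]
(array([ 0.57252555, -0.1049875 ,  0.20203483]), np.float64(0.07466117292963423))
(array([ 0.56590027, -0.14980265,  0.13918037]), np.float64(0.0008155023463732405))
```

View pics/top5z.png

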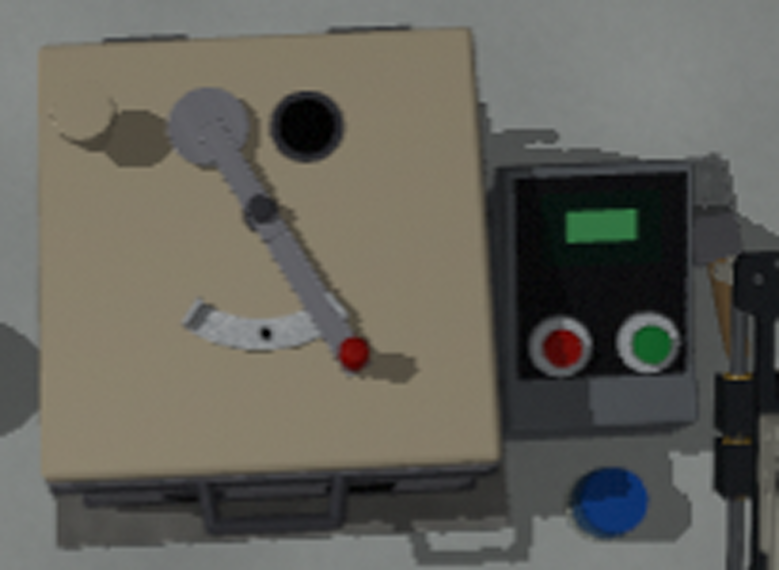

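View pics/w5.png

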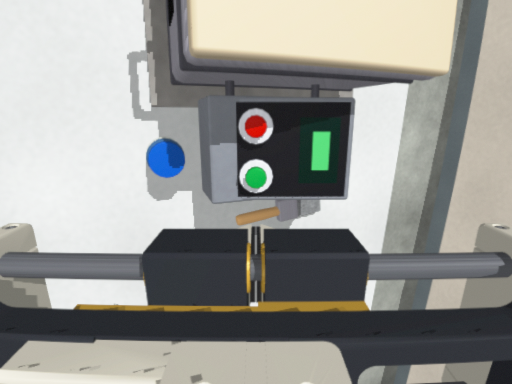

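View pics/side5.png

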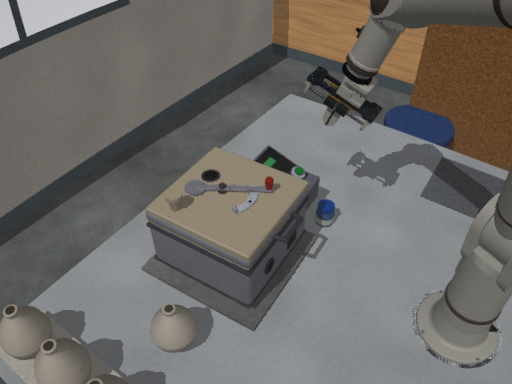

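The lever now lies over the far pocket at (324,316) in the zoomed view, with the vent hole uncovered. The plug, jar and brush have not moved. Wrist and side put the green button at (0.566,-0.150,0.139), which matches top and side within 1 mm. I'll compute the lever angle and then press.

```bash
python3 - <<'E'
from h import *
T=viewer.get_calibration("top");S=viewer.get_calibration("side")
im=cv2.imread("pics/side5.png")[:,:,::-1].copy(); b=blobs(im,'red')
k1,e=tri(T,(267.83,187.48),S,b[0][0]); k0=tri(T,(224.32,191.08),S,(248.27,207.77))[0]
f=lambda k:np.arctan2(*(PIV-k[:2])[::-1])%(2*np.pi)
print(b,k1,e,'r',np.linalg.norm(k1[:2]-PIV),'swing',f(k1)-f(k0),'theta',f(k1)-YAW+.5,f(k0)-YAW+.5)
G=np.array([.5655,-.150,.1405])
manip.servo_line(G+N*.03,bori(1),vel=.15)
print(manip.current_clock(),manip.current_tool_pos()-(G+N*.03)); manip.sleep(.2)
c=viewer.get_calibration("wrist"); w=viewer.get_image("wrist"); cv2.imwrite("pics/w6.png",w[:,:,::-1])
print(manip.current_force(),blobs(w,'green'),blobs(w,'red'),proj(c,G),manip.current_q().round(2))
E
```

```text
[([268.76, 182.56], [265, 177, 8, 13, 78])] [0.53380219 0.06552463 0.25993148] 8.92891244332581e-05 r 0.11281154370589665 swing -5.347184725712577 theta 1.004357312621804 6.351542038334381Traceback (most recent call last):
  File "<stdin>", line 8, in <module>
bench.PlanningError: the arm cannot follow that straight line within its joint ranges
```

Lever theta is 1.00, up from 0.07. The straight line hit a joint range, so I step down in joint space with clearance and then go straight.

```bash
python3 - <<'E'
from h import *
G=np.array([.5655,-.150,.1405])
manip.move_pose(G+N*.10,bori(1))
print(manip.current_clock(),manip.current_q().round(2))
try: manip.servo_line(G+N*.03,bori(1),vel=.15)
except manip.PlanningError as e:
    print(e); manip.move_pose(G+N*.06,bori(1))
manip.sleep(.2)
print(manip.current_clock(),manip.current_tool_pos()-G)
c=viewer.get_calibration("wrist"); w=viewer.get_image("wrist"); cv2.imwrite("pics/w6.png",w[:,:,::-1])
print(manip.current_force(),blobs(w,'green'),blobs(w,'red'),proj(c,G),manip.current_q().round(2))
for d in (.03,.01,0,-.007):
    q=manip.solve_ik(G+N*d,bori(1)); print(d,None if q is None else np.round(q,2))
E
```

```text
21.6167 [ 1.27  0.23 -1.07  2.06  0.16  0.64  0.19]
22.4333 [-0.0098186  -0.00131699  0.02954726]
[ 0.24983105 -0.28176665 -0.16227737] [([366.96, 171.17], [329, 112, 79, 115, 7262]), ([253.35, 215.99], [235, 201, 38, 40, 820])] [([252.66, 128.07], [232, 107, 42, 43, 1388])] [253.19485787 221.75675017] [ 1.06  0.36 -0.9   2.08  0.37  0.52 -0.  ]
0.03 [ 1.06  0.36 -0.9   2.08  0.37  0.52 -0.  ]
0.01 [ 1.    0.4  -0.84  2.08  0.43  0.48 -0.05]
0 [ 0.97  0.42 -0.82  2.08  0.45  0.47 -0.07]
-0.007 [ 0.96  0.43 -0.8   2.08  0.47  0.45 -0.09]
```

View pics/w6.png

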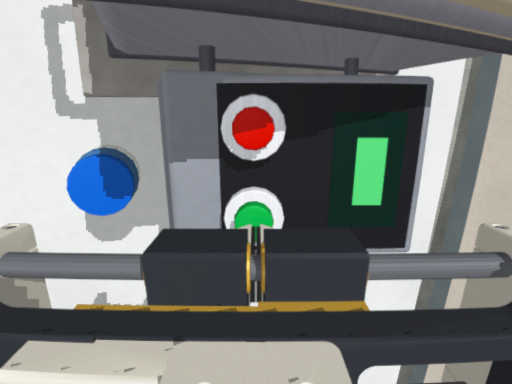

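The view shows the green button directly under the fingertips. Its top edge is at row 201, so its centre is about row 222, as predicted. The red stop at (253,128) is clear. Next I press in small steps, watching the force.

```bash
python3 - <<'E'
from h import *
G=np.array([.5655,-.150,.1405])
manip.servo_line(G+N*.010,bori(1),vel=.06); manip.sleep(.2)
F0=np.mean([manip.current_force() for _ in range(3)],0)
for d in np.arange(.0085,-.0156,-.0015):
    manip.servo_line(G+N*d,bori(1),vel=.02); manip.sleep(.05)
    F=manip.current_force()-F0; p=manip.current_tool_pos()
    print('%.4f t %.2f FN %.2f  act %.4f'%(d,manip.current_clock(),F@N,(p-G)@N))
    if F@N>8: print('bottom'); break
cv2.imwrite("pics/w7.png",viewer.get_image("wrist")[:,:,::-1]); cv2.imwrite("pics/side7.png",viewer.get_image("side")[:,:,::-1])
E
```

```text
0.0085 t 23.47 FN 1.38  act 0.0085
0.0070 t 23.77 FN 0.21  act 0.0070
0.0055 t 24.07 FN 0.01  act 0.0054
0.0040 t 24.37 FN 1.99  act 0.0041
0.0025 t 24.67 FN 2.12  act 0.0025
0.0010 t 24.97 FN 4.23  act 0.0011
-0.0005 t 25.27 FN 5.22  act -0.0005
-0.0020 t 25.57 FN 11.68  act -0.0016
bottom
```

View pics/w7.png

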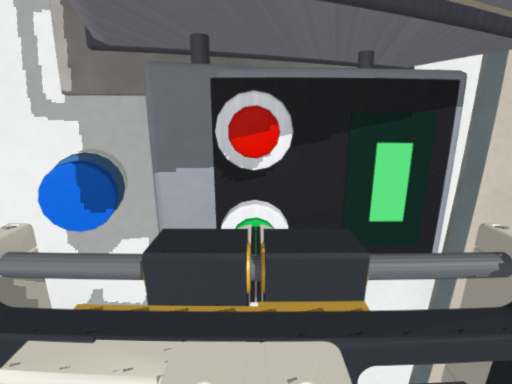

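Contact came at about z 0.145 and the force rose to 5.2 N over about 6 mm. It then jumped to 12 N at the bottom, so the button is fully pressed. Next I release, retreat and check.

```bash
python3 - <<'E'
from h import *
G=np.array([.5655,-.150,.1405])
manip.servo_line(G+N*.03,bori(1),vel=.1)
manip.servo_line(G+N*.09,bori(1),vel=.2)
try: manip.move_pose(G+N*.2,bori(1))
except manip.PlanningError as e: print(e)
manip.sleep(.3)
for n in ("top","side"):
    im=viewer.get_image(n); cv2.imwrite(f"pics/{n}8.png",im[:,:,::-1]); print(n,[(x,blobs(im,x)) for x in('red','green','blue')])
print(manip.current_clock(),manip.current_tool_pos(),manip.current_force(),np.abs(manip.current_joint_velocities()).max())
t=cv2.imread("pics/top8.png"); cv2.imwrite("pics/top8z.png",cv2.resize(t[95:245,120:380],None,fx=3,fy=3,interpolation=cv2.INTER_CUBIC))
a,b=cv2.imread("pics/top0.png"),t
E
```

```text
top [('red', [([322.74, 186.23], [318, 182, 10, 10, 73]), ([267.82, 187.39], [264, 184, 8, 8, 51])]), ('green', [([332.95, 153.98], [324, 150, 19, 9, 170]), ([346.19, 185.37], [342, 181, 10, 10, 79])]), ('blue', [([335.16, 226.61], [326, 218, 20, 18, 277])])]
side [('red', [([268.71, 182.54], [265, 177, 8, 13, 79])]), ('green', [([269.6, 161.48], [263, 157, 13, 10, 77]), ([298.88, 170.57], [295, 167, 9, 8, 56])]), ('blue', [([420.36, 123.41], [385, 105, 69, 41, 1631]), ([325.88, 206.6], [318, 199, 16, 17, 193])])]
27.5917 [ 0.49717979 -0.15298364  0.32808835] [ 0.22505295 -0.91999282  1.13284763] 0.010746696305246006
```

View pics/top8z.png

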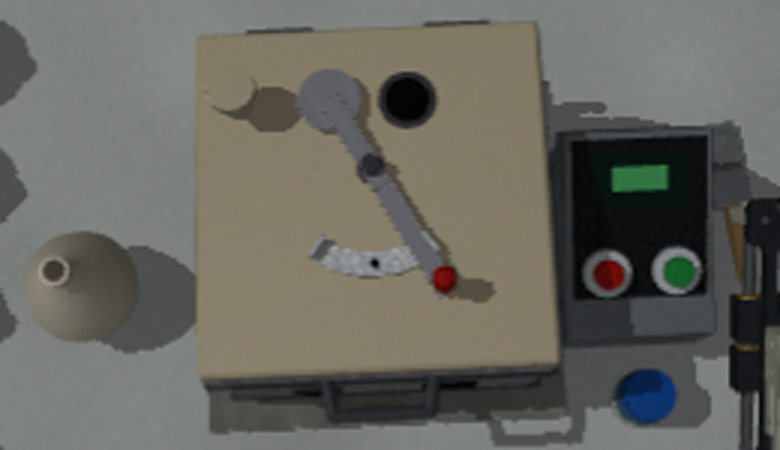

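View pics/side8.png

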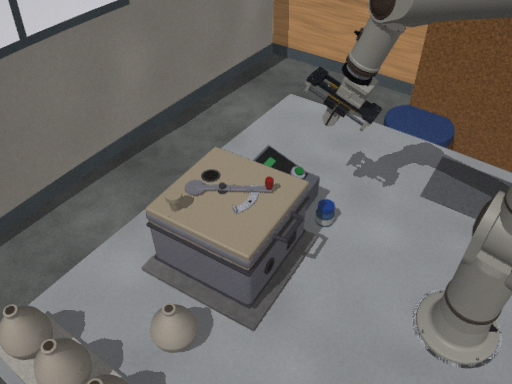

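The knob is still at (267.8,187.4) in the top view, so the lever is fully open. The green button is back out, everything else is where it was, and the arm is clear. Handing in.

```bash
python3 -c "
from bench import manip
print(manip.hand_in(), manip.current_clock())"
```

```text
the job is handed in; nothing more can be done
the job is handed in; nothing more can be done
```

I opened the vent lever fully, then pressed and released the green start button. I handed the job in with the clock at about 28 s of the 48 s allowed.

- **Vent lever:** I pushed it with shut fingertips from about 0.07 past the half-open notch to the far stop, touching the stop with about 8 N. Afterwards, the top and side cameras put it at about 1.00 rad.
- **Start button:** The force reached about 5 N over about 6 mm of travel, then 12 N at the bottom, so it was fully down. After release, the pictures show it in the same place as before.
- **Rest of the scene:** In the last pictures the lid is shut and the stop button, plug, vase and jar look as they did at the start. The brush was partly hidden by the gripper in the last top view; the part that showed looked unmoved. The arm was clear of everything.

**Disagreements:** The cameras put the button top at z ≈ 0.139, but contact came at about 0.145, as your text says. One straight-line move was refused for joint range without moving the arm, so I used a joint-space move instead.

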